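Seat the jug on its peg base and hold its bayonet lid at the vent position

TASK

Stand the purple jug on the grey peg base, either way round, with the holes in its two foot ears down over the pegs and its foot flush on the base. Then drop the bayonet lid into the jug's mouth and twist it clockwise (seen from above) halfway towards its lock, about 35 degrees, to the vent position where its grip bar lines up with the two ribs on the jug's shoulder; do not go on to the lock. Finish while still gripping the lid there, with the other things left where they stand.

Things in the scene. Friction and masses are not known exactly. Their poses are not given: they have to be found in the camera images.
- jug: Purple open plastic jug, 115 mm tall, about 0.26 kg, upright. Origin: centre of its underside; z up. Foot plate 130 (x) x 46 (y) x 8 mm with an ear at each end along x, each with a 14 mm through hole, centred at x = +50 and -50 mm. Round body up to 76 mm across. Loop handle at +y, out to 71 mm from the axis, all below 68 mm. But for the handle, alike after a half turn.
- jug_neck (a point): Point on the jug's axis 98 mm above its underside, halfway up the part of the neck that can be gripped from outside, from above. The neck is a cylinder, 63 mm outer diameter, from 70 mm up to the rim at 115 mm.
- jug_mouth (a point): Centre of the jug's rim, 115 mm up. In the 56 mm bore is a ledge (5 mm thick, top 1.5 mm below the rim, opening 43 mm) with two gaps, 15 mm wide or more, at the jug's +x and -x. Lid lugs drop through the gaps, then turn clockwise from above under the ledge, free up to the end stops (the lock) at about 70 degrees. Counter-clockwise they stop at about 11 degrees.
- jug_rib (a point): One of two small raised ribs on the jug's shoulder, 35 degrees clockwise (from above) of the jug's +x and of its -x, 36 mm from the axis and 67 mm above the underside. They mark halfway to the lock, the vent position: the lid's grip bar points along them.
- lid: Grey plastic bayonet lid, about 0.07 kg, standing on its plug. Origin: centre of the plug's underside; z up. Plug 39 mm diameter, tapered foot, 18 mm tall; flange 60 mm diameter from 18 to 23 mm. Fully in, the flange rests on the jug's rim, the lid's origin 97 mm above the jug's origin. Alike after a half turn. In the jug it turns freely and stays where it is left.
- lid_grip (a point): Point on the lid's axis, 46 mm above its underside, to grip: the upright grip bar on the flange is 52 mm long along the lid's x (in line with the lugs), 14 mm thick along y, and spans 23 to 57 mm above the underside.
- lid_lug (a point): Middle of the lug on the lid's +x side, 22.5 mm from the lid's axis and 6 mm above its underside. Two lugs, along +x and -x, hidden under the flange, reach out to 25.5 mm from the axis, 9 mm wide, 3 to 9.5 mm above the underside.
- dock: Grey peg base fixed on the tray: plate 150 (x) x 84 (y) x 10 mm with two upright steel pegs at x = +50 and -50 mm, 10 mm diameter, 22 mm above the plate, the top 8 mm tapered to 4 mm. Origin: centre of the plate's underside; z up. With the jug seated, the jug's origin is 10 mm above this origin. Alike after a half turn.
- turntable: Bystander: round white turntable rack 250 mm across, 18 mm high, wire rail at 50 mm, fixed. Origin: centre of its underside.
- spray_tall: Bystander: closed spray bottle about 225 mm tall on the turntable. Origin: centre of its underside.
- spray_short: Bystander: closed spray bottle about 190 mm tall on the turntable. Origin: centre of its underside.
- tub: Bystander: closed round tub 64 mm across, 85 mm tall, on the tray. Origin: centre of its underside.
- mousetrap: Bystander: steel mousetrap 98 (x) x 46 (y) mm, 15 mm high, on the tray. Origin: centre of its underside.
- brush: Bystander: green scrubbing brush with a loop grip on its back, 140 (x) x 52 (y) mm, 74 mm high, on the tray. Origin: centre of its underside.
- aerator: Bystander: chrome tap aerator 26 mm across, 22 mm tall, on the tray. Origin: centre of its underside.
Things that resemble listed ones, but are neither listed nor needed, are in the scene too. Of the things that look like the dock, the middle-sized one is meant.

How it is judged:
On the way, in this order (a step that is already met when the one before it is completed fails the run):
1. the jug is seated on the base: both ears over the pegs, foot flush, upright (horizontal distance between jug and dock below 0.004 m and z of jug in the frame of dock between 0.007 and 0.0125 m and angle between the x axis of jug and the x axis of dock, either way round below 0.08 rad and angle between jug's own z axis and vertical below 0.04 rad), for 0.2 s.
2. the lid is fully down in the mouth of the seated jug, flange on the rim (all of step 1 and horizontal distance between lid and jug below 0.005 m and z of lid in the frame of jug between 0.094 and 0.0995 m and angle between lid's own z axis and vertical below 0.06 rad), for 0.1 s.
At the end, for the whole second after the job is handed in: Jug on the base within 4 mm and 0.08 rad (either way round), foot within 2.5 mm of flush; lid down in its mouth within 2.5 mm of flush, turned clockwise 0.42 to 0.80 rad from the gaps, still, gripped by the fingers (over 2 N); both upright; bystanders within 30 mm of their starts (all of step 2 and angle between the x axis of lid and the x axis of jug, either way round between 0.42 and 0.8 rad and ((x of lid_lug in the frame of jug above 0 m and y of lid_lug in the frame of jug below 0 m) or (x of lid_lug in the frame of jug below 0 m and y of lid_lug in the frame of jug above 0 m)) and contact force between the fingers and lid above 2 N and linear speed of lid below 0.02 m/s and angular speed of lid below 0.1 rad/s and distance of each of spray_tall, spray_short, tub, mousetrap, brush, aerator from where it was at the start of the episode below 0.03 m); the arm keeps its last pose, push and grip.
It fails at once if the lid is twisted on to its lock (horizontal distance between lid and jug below 0.005 m and z of lid in the frame of jug between 0.094 and 0.0995 m and angle between lid's own z axis and vertical below 0.06 rad and angle between the x axis of lid and the x axis of jug, either way round above 1.05 rad).
It fails at once if the jug or the lid is tipped over (angle between any of jug, lid's own z axis and vertical above 0.8 rad).
It fails at once if a bystander is knocked away or over (distance of any of spray_tall, spray_short, tub, mousetrap, brush, aerator from where it was at the start of the episode above 0.04 m).
It also fails if it takes over 54 s, if anything falls off the work surface, if the arm or the gripper's body presses on something with over 40 N, if the wrist force passes 120 N, or if a joint passes its speed limit or range.

ROBOT

A 6-joint arm with a two-finger parallel gripper is mounted at the origin on the work surface. World frame = base frame: x ahead of the robot, y to its left, z up, the work surface at z = 0. Lengths are in m, angles in rad, forces in N, time in s.
With the tool pointing down it reaches from about 0.425 to 0.95 m from the base axis. Payload 3.5 kg.
Tool frame: the origin (TCP) lies at the very end of the fingers, on their centre line; the grasp point (between the pads) lies 19 mm behind it; z points along the fingers, y is the line along which they close (so a half turn about z gives the same grasp; the last joint's range is limited). The gripper opens to 85 mm and grips with 20 to 120 N. Pads are 22 mm wide; open, the fingers measure 114 mm over their backs; the gripper's body (76 mm by 85 mm) begins 54 mm behind the grasp point. The pads swing forward as they close: fully open they stand 13 mm farther back than shut.
Start: joints at [1.132, 0.286, 1.577, -0, 1.279, -0.15], TCP at [0.192, 0.647, 0.231] pointing down, gripper open.
Joint ranges: [-2.77, 2.77], [-0.9, 2.22], [0.21, 2.48], [-1.53, 4.67], [0.24, 2.81], [-2.84, 2.84]. Speed limits (rad/s): [2.79, 2.79, 3.14, 3.14, 3.14, 3.14].

INTERFACE

Orientations are given as a unit quaternion [x, y, z, w].
In Python, from bench import ctrl, cams, boxes_of, regions_of, mark_of gives the robot as it stands. The module is installed in compiled form; this text tells all that it offers.
- The arm moves only by the tool carry_out, never from a script. Its argument "plan" is a list of rows, each a list of 7 numbers: the opening in per cent of the stroke, from 0 (shut) to 100 (fully open), then the shift along the world's x, y, z in units of 30 mm (1.0 is 30 mm), then the turn, a rotation vector about the world's x, y, z in degrees. In form: [[grip, tx, ty, tz, ax, ay, az], ...]. A call has 1 to 8 rows; each row shifts and turns the commanded pose from where the row before left it; what a row does not reach is not made up. A row lasts 1/10 s, in which the tool goes at most 50 mm and 8.59 degrees, less where a joint would pass 70% of its speed; a pose out of reach is approached as far as the arm can. A call is refused whole if a number of a shift passes 1 or a number of a turn 8.59, either way. A call with a gripper value outside its range is refused whole. The fingers move at their own pace and stop on an object; "grip_force" is the grip in N (left out, the last holds). Time passes only in rows, so rows that do not move let the fingers close. It gives the time, the measured TCP pose, the force, the opening and the grip force at its end, in the units of the state.
- ctrl.get_state(): the state, without advancing time (a new reading comes with each control period).
- cams.snapshot(name): name is "scene" or "side" or "wrist"; returns a dict with "color" (400x640x3 uint8, blue, green, red), "range_z" (400x640 float32, m along the optical axis (not along the pixel's ray), 0 where there is no reading), "fx", "fy", "cx", "cy" (pixels), "T" (4x4, takes a point from camera to world coordinates). Camera axes: x right, y down, z forward; pixel columns grow to the right and rows downward; lengths in m; the calibration is good to about 2 mm. A picture is of the moment at which its call begins.
- ctrl.job_done(): hands the job in; it is judged then, once.
Trained networks look in a picture, given as the dict that the camera call returned (one of the last four; its "shot" number tells which), for a name from the list of things; names that differ only in an ending like _2 or _b are one class to them, and where a whole thing is asked for, a point or a joint stands for the part that bears it (a point fixed in the world has none). Each returns a list of dicts, best first, with "p" (0 to 1); they miss things now and then, are a little off and sometimes report something else, mostly with a low value. They report only what shows in the picture. A call takes as long as a camera call. They do not tell look-alikes from the thing itself.
- boxes_of(picture, thing): "xyz" ([x, y, z] in m, in world coordinates, good to about 4 mm: the middle of the surface that is visible of it).
- regions_of(picture, thing): "mask" (400x640 bool, what is visible of it).
- mark_of(picture, thing): "xyz" ([x, y, z] in m, in world coordinates, good to about 4 mm: a listed point, or the origin of a listed thing).
The state is a dict: "clock": time; "joint_positions": joint angles; "dq": joint speeds; "tau": joint torques, N m; "ee_pos": TCP position; "tool_rot": TCP orientation; "wrist_force": force on the tool from outside, world axes, zero at the start; "torque": the same for the moment, N m; "width": finger opening in m; "grip_force": force on a finger pad.
Only numpy, scipy, OpenCV 4.12 (cv2) and the standard library are available. Lean on these libraries where they do the work, as an engineer would, in place of code of your own. Each camera call takes 0.05 s, during which the arm holds its last target. There are 200 camera calls.

## Working session

There is one attempt and no reset: what is moved stays moved. The work goes in short steps, Python scripts to look and compute and a tool call to move; the robot and the scene stay as the last step left them, time stands still between calls to the robot, and variables do not carry over. Pictures are saved under pics/ and viewed, at most 10 in all, crops included, and the job is handed in when it is done.

Besides the shell and the picture viewer there is one more tool, called after ">>>" as a command line: name --pt "numbers of a row" for each row, then --argument value for the rest. carry_out: Moves the arm, as the interface text tells. Its arguments: {"type":"object","properties":{"plan":{"type":"array"},"grip_force":{"type":"number"}},"required":["plan"]}

```bash
mkdir -p pics; cat > h.py <<'E'
import numpy as np, cv2
from bench import ctrl, cams, boxes_of, regions_of, mark_of
def cloud(s):
    z=s["range_z"]; v,u=np.mgrid[:400,:640]
    p=np.stack([(u-s["cx"])/s["fx"]*z,(v-s["cy"])/s["fy"]*z,z,np.ones_like(z)],-1)
    w=(p@s["T"].T)[...,:3]; w[z<=0]=np.nan
    return w
def pix(s,p):
    q=np.linalg.inv(s["T"])@np.r_[p,1]; return (int(q[0]/q[2]*s["fx"]+s["cx"]),int(q[1]/q[2]*s["fy"]+s["cy"]))
E
python3 - <<'E'
from h import *
ims=[]
for n in ["scene","side"]:
    s=cams.snapshot(n); cv2.imwrite(f"pics/{n}0.png",s["color"])
    print(n,s["T"][:3,3].round(2))
    for t in ["jug","jug_neck","jug_mouth","jug_rib","lid","lid_grip","dock"]:
        for d in mark_of(s,t)[:4]: print(t,round(d["p"],2),np.round(d["xyz"],3),pix(s,d["xyz"]))
print(ctrl.get_state()["clock"])
E
```

```text
scene [ 1.37 -0.23  0.94]
jug 0.95 [ 0.449  0.229 -0.   ] (352, 214)
jug_mouth 0.75 [0.453 0.226 0.117] (354, 186)
jug_rib 0.75 [0.476 0.204 0.071] (350, 204)
lid 0.6 [ 0.473 -0.272 -0.001] (196, 261)
lid_grip 0.88 [ 0.472 -0.273  0.051] (192, 248)
lid_grip 0.39 [0.364 0.085 0.002] (302, 207)
dock 0.97 [ 0.416 -0.134  0.003] (239, 235)
dock 0.95 [0.16  0.302 0.001] (339, 160)
dock 0.93 [0.501 0.026 0.001] (298, 240)
side [1.33 1.07 1.26]
jug 0.92 [0.448 0.222 0.002] (338, 235)
jug_neck 0.76 [0.448 0.229 0.1  ] (340, 216)
jug_mouth 0.97 [0.45  0.228 0.116] (340, 213)
jug_rib 0.96 [0.474 0.2   0.07 ] (329, 222)
lid 0.59 [ 0.476 -0.272  0.001] (251, 178)
lid_grip 0.59 [ 0.719 -0.306 -0.   ] (198, 201)
lid_grip 0.43 [ 0.476 -0.277  0.052] (249, 168)
dock 0.86 [0.502 0.03  0.005] (294, 215)
dock 0.68 [ 0.412 -0.135 -0.001] (284, 187)
dock 0.53 [0.45  0.229 0.121] (340, 212)
dock 0.41 [0.45  0.226 0.006] (339, 235)
0.8
```

View scene.

```bash
python3 - <<'E'
from h import *
a=cv2.imread("pics/scene0.png")[110:310,140:440]; b=cv2.imread("pics/side0.png")[130:280,170:400]
a=cv2.resize(a,(800,533),interpolation=cv2.INTER_CUBIC)
cv2.imwrite("pics/a1.png",a); cv2.imwrite("pics/b1.png",cv2.resize(b,(800,522),interpolation=cv2.INTER_CUBIC))
E
```

```text
(no output)
```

View pics/a1.png

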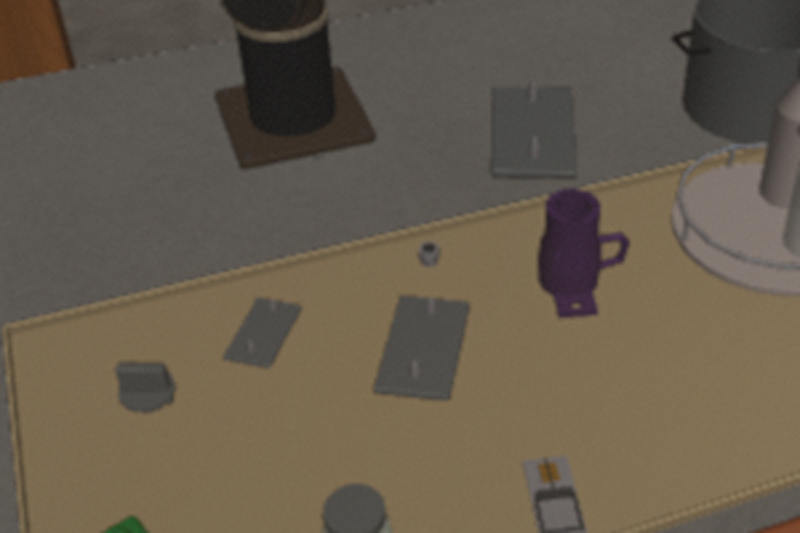

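View pics/b1.png

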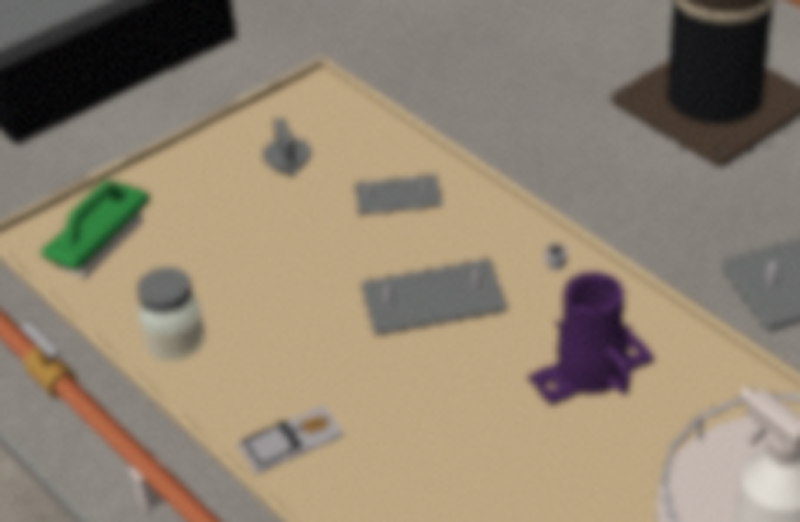

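In the scene image, three things look like the dock: (239,235), which is small, (298,240), which is on the tray, and (339,160), which is off the tray. I'll measure all three, along with the orientations of the jug, lid and dock.

```bash
cat >> h.py <<'E'
def rect(P):
    r=cv2.minAreaRect((P[:,:2]*1000).astype(np.float32)); (c,(w,h),a)=r
    if w<h: w,h,a=h,w,a+90
    return np.round(c,1),round(w,1),round(h,1),round((a+90)%180-90,1)
E
python3 - <<'E'
from h import *
for n in ["scene","side"]:
    s=cams.snapshot(n); W=cloud(s); print(n)
    for d in regions_of(s,"dock")[:4]:
        m=d["mask"]&np.isfinite(W[...,2]); P=W[m]; z=np.median(P[:,2]); Q=P[abs(P[:,2]-z)<.006]
        print("dock",round(d["p"],2),m.sum(),z.round(4),rect(Q), np.nonzero(m)[1].mean().round(),np.nonzero(m)[0].mean().round())
    for d in regions_of(s,"lid")[:2]:
        m=d["mask"]&np.isfinite(W[...,2]); P=W[m]; Q=P[P[:,2]>.035]
        print("lid",round(d["p"],2),m.sum(),rect(Q) if len(Q)>5 else 0)
    # jug
    for d in regions_of(s,"jug")[:1]:
        m=d["mask"]&np.isfinite(W[...,2]); P=W[m]
        R=P[P[:,2]>.108]; f=P[P[:,2]<.014]
        (c,r)=cv2.minEnclosingCircle((R[:,:2]*1000).astype(np.float32)); print("rim",c,r,"foot",len(f),rect(f))
E
```

```text
scene
dock 0.81 1102 0.0135 (array([155.5, 302.6]), 215.0, 113.9, -21.0) 339.0 159.0
dock 0.61 351 0.0341 (array([ 484. , -279.2]), 56.7, 30.5, 70.0) 193.0 254.0
dock 0.6 491 0.0098 (array([ 411.5, -138.1]), 111.1, 62.2, -35.2) 237.0 234.0
dock 0.45 1042 0.0642 (array([453.4, 236.8]), 92.2, 61.5, -74.7) 355.0 204.0
lid 0.89 316 (array([ 475.4, -274. ]), 49.4, 14.3, 65.8)
rim (451.31280517578125, 225.51373291015625) 33.916908264160156 foot 177 (array([407.1, 255.4]), 247.6, 97.4, -32.5)
side
dock 0.96 1124 0.0134 (array([160.2, 305.9]), 209.9, 121.0, -21.0) 406.0 209.0
dock 0.88 660 0.0125 (array([499.8,  27.4]), 153.0, 100.1, -30.0) 293.0 215.0
dock 0.67 192 0.0098 (array([ 417.2, -131.6]), 95.8, 66.4, -38.4) 283.0 186.0
lid 0.48 126 (array([ 476.5, -266.7]), 53.7, 14.6, 67.3)
rim (453.85943603515625, 228.43382263183594) 35.2554817199707 foot 214 (array([407.7, 201.6]), 222.5, 117.7, 32.2)
```

The three plates measure about 110, 150 and 210 mm. The one on the tray at (298,240), 150 x 84 mm and yaw about -30°, is the middle-sized one, so it's the dock. Next I'll check the clearances and the tool yaw.

```bash
python3 - <<'E'
from h import *
from scipy.spatial.transform import Rotation as R
st=ctrl.get_state(); M=R.from_quat(st["tool_rot"]).as_matrix(); print(M.round(3), st["joint_positions"],st["width"],st["clock"])
s=cams.snapshot("scene")
for t in ["spray_tall","spray_short","turntable","tub","brush"]:
    for d in mark_of(s,t)[:1]: print(t,round(d["p"],2),np.round(d["xyz"],3))
w=cams.snapshot("wrist"); print(np.linalg.inv(M)@(w["T"][:3,3]-st["ee_pos"]), (M.T@w["T"][:3,:3]).round(2), w["fx"])
E
```

```text
[[-0.959  0.285 -0.   ]
 [ 0.285  0.959 -0.   ]
 [ 0.    -0.    -1.   ]] [ 1.13197002e+00  2.86298709e-01  1.57668516e+00  2.11435248e-06
  1.27861730e+00 -1.50042412e-01] 0.08543004060004147 1.2
spray_tall 0.72 [0.421 0.545 0.023]
spray_short 0.74 [0.518 0.524 0.017]
turntable 0.74 [0.466 0.501 0.004]
tub 0.86 [ 0.746 -0.122  0.004]
brush 0.57 [ 0.716 -0.308  0.005]
[ 0.07138005  0.00024689 -0.14268084] [[ 0.   -0.96 -0.28]
 [ 1.    0.    0.  ]
 [-0.   -0.28  0.96]] 336.6559646558498
```

>>> carry_out --pt "100 0.2 -0.6 1 0 0 0" --pt "100 0.4 -0.8 0.9 0 0 0" --pt "100 0.6 -1 0.4 0 0 0" --pt "100 0.6 -1 0 0 0 0" --pt "100 0.6 -1 0 0 0 0" --pt "100 0.6 -1 0 0 0 0" --pt "100 0.6 -1 0 0 0 0" --pt "100 0.6 -1 0 0 0 0"

```text
clock: 2.35
ee_pos: [0.3187, 0.4238, 0.3005]
tool_rot: [0.144, 0.99, 0.0, 0.0]
wrist_force: [0.7, 0.1, 0.6]
width: 0.0854
grip_force: 0.0
```

>>> carry_out --pt "100 0.6 -1 0 0 0 0" --pt "100 0.6 -1 0 0 0 0" --pt "100 0.7 -1 0 0 0 0" --pt "100 0.8 -1 0 0 0 0" --pt "100 0.8 -1 0 0 0 0" --pt "100 0.8 -1 0 0 0 0" --pt "100 0.7 -0.6 0 0 0 0" --pt "100 0 0 0 0 0 0"

```text
clock: 3.15
ee_pos: [0.4701, 0.2248, 0.3003]
tool_rot: [0.146, 0.989, -0.0, 0.0]
wrist_force: [-0.1, -0.3, 0.7]
width: 0.0853
grip_force: 0.0
```

```bash
python3 - <<'E'
from h import *
st=ctrl.get_state(); print(st["ee_pos"].round(4) if hasattr(st["ee_pos"],'round') else st["ee_pos"], st["clock"])
s=cams.snapshot("wrist"); W=cloud(s); cv2.imwrite("pics/w1.png",s["color"])
for t in ["jug","jug_mouth","jug_rib","dock"]:
    for d in mark_of(s,t)[:3]: print(t,round(d["p"],2),np.round(d["xyz"],4),pix(s,d["xyz"]))
m=regions_of(s,"jug")[0]["mask"]&np.isfinite(W[...,2]); P=W[m]
R=P[P[:,2]>.108]; f=P[P[:,2]<.016]
(c,r)=cv2.minEnclosingCircle((R[:,:2]*1000).astype(np.float32)); print("rim",np.median(R[:,2]),c,r,"foot",len(f),rect(f))
E
```

```text
[0.4701 0.2248 0.3003] 3.15
jug 0.61 [0.4528 0.2266 0.0066] (314, 145)
jug 0.3 [0.453  0.231  0.1047] (317, 156)
jug_mouth 0.97 [0.4549 0.2295 0.1131] (317, 160)
jug_mouth 0.68 [0.4781 0.198  0.072 ] (296, 181)
jug_rib 0.73 [0.3619 0.0808 0.0059] (182, 109)
jug_rib 0.56 [0.477  0.1977 0.07  ] (295, 180)
dock 0.71 [0.4512 0.2256 0.0078] (313, 144)
dock 0.7 [0.502  0.0273 0.004 ] (186, 221)
rim 0.11710564161022269 (452.612060546875, 228.5265350341797) 31.40113639831543 foot 2324 (array([452.5, 226.8]), 133.4, 79.6, -0.3)
```

View pics/w1.png

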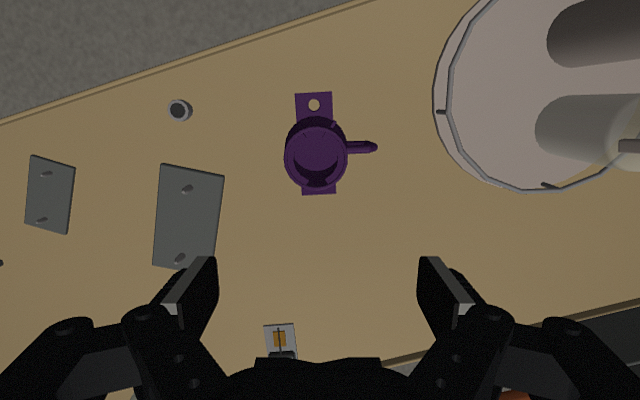

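The wrist view shows the jug at (315,145) with its handle to the right. The dock is at (188,218), with the small look-alike to its left at (48,195), and both dock pegs are visible. Next I'll refine the yaws.

```bash
python3 - <<'E'
from h import *
s=cams.snapshot("wrist"); W=cloud(s); ok=np.isfinite(W[...,2])
c=np.array([.4526,.2285])
hsv=cv2.cvtColor(s["color"],cv2.COLOR_BGR2HSV); pur=(hsv[...,0]>125)&(hsv[...,0]<165)&(hsv[...,1]>80)
d=np.hypot(W[...,0]-c[0],W[...,1]-c[1])
m=ok&pur&(d>.038)&(d<.075)&(W[...,2]<.018)
print("z foot",np.median(W[m][:,2]))
K=(m*255).astype(np.uint8)
n,l,stt,cen=cv2.connectedComponentsWithStats(K)
for i in range(1,n):
    if stt[i,4]<80: continue
    P=W[l==i]; q=P[:,:2].mean(0)-c; print(stt[i],q.round(4),np.degrees(np.arctan2(q[1],q[0])).round(1),rect(P))
# hole: non-purple surrounded
cs,h=cv2.findContours((pur*255).astype(np.uint8),cv2.RETR_CCOMP,cv2.CHAIN_APPROX_NONE)
def at(u,v,z):
    r=s["T"][:3,:3]@np.array([(u-s["cx"])/s["fx"],(v-s["cy"])/s["fy"],1]);o=s["T"][:3,3];return o+r*(z-o[2])/r[2]
for k,cc in enumerate(cs):
    if h[0][k][3]>=0 and cv2.contourArea(cc)>20:
        M=cv2.moments(cc);u,v=M["m10"]/M["m00"],M["m01"]/M["m00"];p=at(u,v,.008);q=p[:2]-c;print("hole",u,v,p.round(4),np.hypot(*q),np.degrees(np.arctan2(q[1],q[0])))
# dock
D=ok&(hsv[...,1]<60)&(abs(W[...,0]-.5)<.1)&(abs(W[...,1]-.027)<.09)&(W[...,2]>.007)
p=W[D&(W[...,2]<.014)]; g=W[D&(W[...,2]>.02)&(W[...,2]<.045)]
print("plate",len(p),np.median(p[:,2]),rect(p))
lab=g[:,0]<.5
for L in (lab,~lab): print("peg",L.sum(),g[L].mean(0) if L.any() else 0)
E
```

```text
z foot 0.011154278328832867
[293  95  38  30 763] [-0.0488  0.0116] 166.6 (array([405.8, 239.6]), 44.9, 33.2, 76.9)
[300 188  34  10 148] [ 0.0592 -0.0126] -12.0 (array([510.6, 214.6]), 44.6, 9.8, 79.4)
hole 311.6466165413534 107.4812030075188 [0.4037 0.2399 0.008 ] 0.05024476585357487 166.8938989161085
plate 5124 0.01287511265696259 (array([501.4,  29.5]), 149.4, 83.8, -28.8)
peg 67 [0.45732334 0.05515207 0.02908631]
peg 68 [0.54415807 0.00732431 0.02845069]
```

>>> carry_out --pt "100 -0.3 0.06 -0.9 0 0 0" --pt "100 -0.28 0.06 -0.9 0 0 0" --pt "100 0 0 -1 0 0 0" --pt "100 0 0 -1 0 0 0" --pt "100 0 0 -1 0 0 0" --pt "100 0 0 -1 0 0 0" --pt "100 0 0 -0.8 0 0 0" --pt "100 0 0 -0.7 0 0 0"

```text
clock: 4.3
ee_pos: [0.4498, 0.2312, 0.08]
tool_rot: [0.143, 0.99, -0.0, -0.0]
wrist_force: [-1.0, -0.1, -0.0]
width: 0.0857
grip_force: 0.0
```

>>> carry_out --pt "100 0 0 -0.07 0 0 0" --pt "60 0 0 0 0 0 0" --pt "40 0 0 0 0 0 0" --pt "40 0 0 0 0 0 0" --pt "40 0 0 0 0 0 0" --pt "40 0 0 0 0 0 0" --grip_force 50

```text
clock: 4.9
ee_pos: [0.4519, 0.2308, 0.0808]
tool_rot: [0.144, 0.99, 0.0, 0.001]
wrist_force: [-1.6, -2.6, 6.2]
width: 0.0614
grip_force: 55.5
```

>>> carry_out --pt "40 0 0 0.7 0 0 0" --pt "40 0 0 0.9 0 0 0" --pt "40 0.1 -0.5 0.6 0 0 0" --pt "40 0.2 -0.9 0 0 0 -4" --pt "40 0.3 -1 0 0 0 -4" --pt "40 0.3 -1 0 0 0 -4" --pt "40 0.3 -1 0 0 0 -4" --pt "40 0.25 -1 0 0 0 0"

```text
clock: 5.7
ee_pos: [0.4938, 0.0677, 0.1442]
tool_rot: [0.281, 0.96, 0.0, -0.001]
wrist_force: [1.4, 0.3, -2.7]
width: 0.0611
grip_force: 56.3
```

>>> carry_out --pt "40 0.2 -0.8 0 0 0 0" --pt "40 0 -0.47 0 0 0 0" --pt "40 0 0 0 0 0 0" --pt "40 0 0 0 0 0 0"

```text
clock: 6.1
ee_pos: [0.4996, 0.0311, 0.1446]
tool_rot: [0.281, 0.96, 0.0, -0.001]
wrist_force: [-0.1, 1.3, -3.1]
width: 0.0613
grip_force: 56.3
```

```bash
python3 - <<'E'
from h import *
st=ctrl.get_state(); print(st["ee_pos"],st["tool_rot"], st["clock"],st["width"])
s=cams.snapshot("wrist"); cv2.imwrite("pics/w2.png",s["color"]); W=cloud(s)
s2=cams.snapshot("side"); p=[.5,.03,.1]; u,v=pix(s2,p)
cr=cv2.resize(s2["color"][v-60:v+90,u-80:u+80],(427,400),interpolation=cv2.INTER_CUBIC)
cv2.imwrite("pics/c2.png",np.hstack([cv2.resize(s["color"][:,150:490],(340,400)),cr]))
for q in (s,s2):
  for t in ["jug_mouth","jug"]:
    for d in mark_of(q,t)[:1]: print(t,round(d["p"],2),np.round(d["xyz"],4))
E
```

```text
[0.49963924 0.03111615 0.14463732] [ 2.80525856e-01  9.59846108e-01  3.89741144e-04 -7.35132603e-04] 6.1 0.061311595775878386
jug_mouth 0.82 [0.5032 0.032  0.1789]
jug_mouth 0.62 [0.5    0.0331 0.1855]
jug 0.58 [ 0.5136 -0.0015  0.134 ]
```

View pics/c2.png

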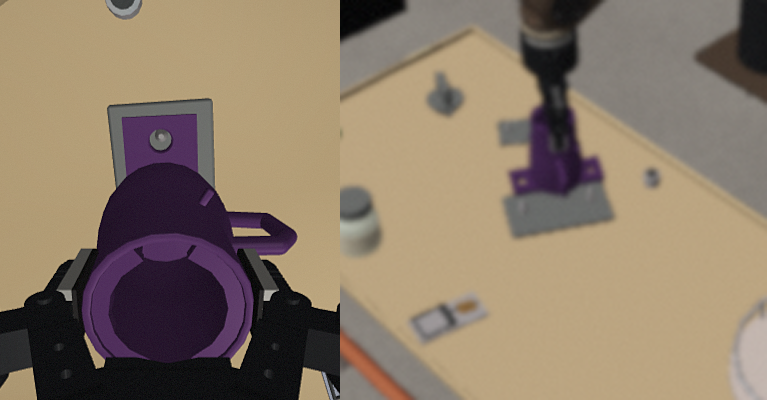

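The wrist view shows the jug's front ear hole at about (310,140) with the peg visible through it. The side view shows the jug hanging over the dock. I'll measure the remaining offset between hole and peg.

```bash
python3 - <<'E'
from h import *
s=cams.snapshot("wrist"); W=cloud(s); ok=np.isfinite(W[...,2])
hsv=cv2.cvtColor(s["color"],cv2.COLOR_BGR2HSV); pur=(hsv[...,0]>125)&(hsv[...,0]<165)&(hsv[...,1]>80)
def at(u,v,z):
    r=s["T"][:3,:3]@np.array([(u-s["cx"])/s["fx"],(v-s["cy"])/s["fy"],1]);o=s["T"][:3,3];return o+r*(z-o[2])/r[2]
ear=pur.copy(); ear[165:]=False; ear[:,:250]=False; ear[:,370:]=False
ze=np.median(W[ear&ok][:,2]); print("ear z",ze, rect(W[ear&ok]))
cs,h=cv2.findContours((ear*255).astype(np.uint8),cv2.RETR_CCOMP,cv2.CHAIN_APPROX_NONE)
for k,cc in enumerate(cs):
    if h[0][k][3]>=0 and cv2.contourArea(cc)>60:
        (u,v),r=cv2.minEnclosingCircle(cc); print("hole",u,v,r,at(u,v,ze))
x,y=310,140
roi=W[128:153,297:324]; g=(~pur[128:153,297:324])&ok[128:153,297:324]
print(np.percentile(roi[g][:,2],[5,25,50,75,95]).round(4))
pl=ok&(hsv[...,1]<60)&(W[...,2]<.018)&(W[...,2]>.008)&(abs(W[...,0]-.5)<.1)&(abs(W[...,1]-.03)<.09)
print("plate",np.median(W[pl][:,2]),rect(W[pl]))
# plate edge yaw from left/right boundary lines, ear likewise (image, then to world)
for nm,m,z,rows in (("ear",ear,ze,range(118,160)),("plate",ear|pl,.012,range(108,180))):
    L=[];Rr=[]
    for v in rows:
        c=np.nonzero(m[v])[0]; c=c[(c>240)&(c<380)]
        if len(c): L.append(at(c[0],v,z)[:2]);Rr.append(at(c[-1],v,z)[:2])
    out=[]
    for q in (L,Rr):
        vx,vy,x0,y0=cv2.fitLine(np.array(q,np.float32)*1000,cv2.DIST_HUBER,0,.01,.01).ravel(); out.append((np.degrees(np.arctan(vy/vx)).round(2),x0.round(1),y0.round(1)))
    print(nm,out)
cv2.imwrite("pics/w3.png",cv2.resize(s["color"][95:185,250:375],(750,540),interpolation=cv2.INTER_NEAREST))
E
```

```text
ear z 0.07630008511016573 (array([455.7,  50. ]), 53.8, 31.2, 60.3)
hole 310.0 139.0 12.16562557220459 [0.45634889 0.05422991 0.07630009]
[0.0123 0.0129 0.0137 0.0311 0.0711]
plate 0.013018244951209595 (array([467.3,  47.3]), 84.1, 72.4, 61.2)
ear [(np.float32(-29.71), np.float32(444.3), np.float32(35.1)), (np.float32(-31.01), np.float32(468.0), np.float32(73.4))]
plate [(np.float32(-28.5), np.float32(441.8), np.float32(14.5)), (np.float32(-28.93), np.float32(491.7), np.float32(81.0))]
```

View pics/w3.png

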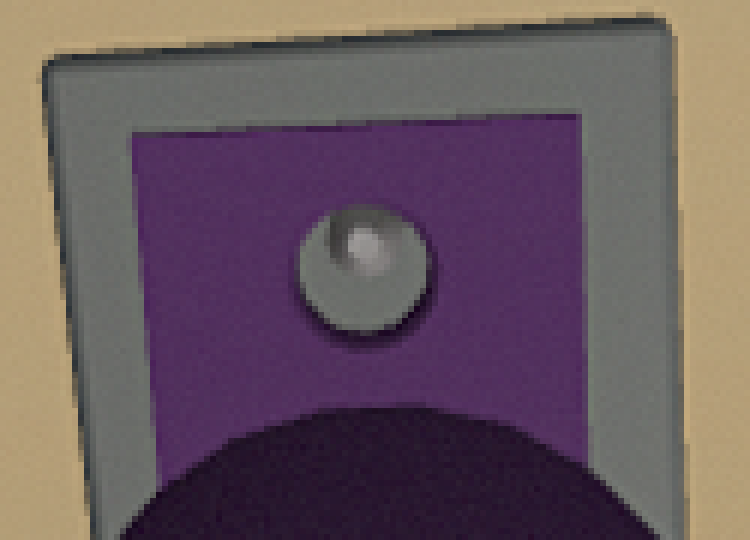

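The crop shows the peg tip at image pixel (311.3,136.7) and the hole centre at (310.5,139.5).

```bash
python3 - <<'E'
from h import *
s=cams.snapshot("wrist")
def at(u,v,z):
    r=s["T"][:3,:3]@np.array([(u-s["cx"])/s["fx"],(v-s["cy"])/s["fy"],1]);o=s["T"][:3,3];return o+r*(z-o[2])/r[2]
H=at(310.5,139.5,.0758); P=at(311.3,136.7,.034); print(H,P,(P-H)*1000, s["T"][:3,3])
a=np.radians(-30.2); c=H[:2]+.05*np.array([np.cos(a),np.sin(a)]); 
b=np.radians(-28.8); d=P[:2]+.05*np.array([np.cos(b),np.sin(b)]); print("jug c",c,"dock c",d,(d-c)*1000)
print(ctrl.get_state()["ee_pos"])
E
```

```text
[0.4568777  0.05415208 0.0758    ] [0.45876931 0.05269977 0.034     ] [  1.89160178  -1.45230965 -41.8       ] [0.44008447 0.0697368  0.28793758]
jug c [0.50009144 0.02900108] dock c [0.50258464 0.02861209] [ 2.49319569 -0.38899602]
[0.50024473 0.03104693 0.14523906]
```

>>> carry_out --pt "40 0.07 0 0 0 0 1.4" --pt "40 0 0 -0.4 0 0 0" --pt "40 0 0 -0.4 0 0 0" --pt "40 0 0 -0.3 0 0 0" --pt "40 0 0 -0.2 0 0 0" --pt "40 0 0 -0.2 0 0 0" --pt "40 0 0 -0.15 0 0 0" --pt "40 0 0 0 0 0 0"

```text
clock: 7.3
ee_pos: [0.502, 0.0306, 0.095]
tool_rot: [0.268, 0.963, -0.0, -0.001]
wrist_force: [-0.2, 0.5, -3.3]
width: 0.0614
grip_force: 56.2
```

>>> carry_out --pt "40 0 0 -0.08 0 0 0" --pt "40 0 0 -0.06 0 0 0" --pt "40 0 0 -0.04 0 0 0" --pt "40 0 0 0 0 0 0"

```text
clock: 7.7
ee_pos: [0.5027, 0.0305, 0.091]
tool_rot: [0.268, 0.963, -0.0, 0.0]
wrist_force: [-1.6, -0.7, -0.5]
width: 0.0615
grip_force: 56.4
```

>>> carry_out --pt "40 0 0 -0.05 0 0 0" --pt "60 0 0 0 0 0 0" --pt "100 0 0 0 0 0 0" --pt "100 0 0 0 0 0 0" --pt "100 0 0 0 0 0 0" --pt "100 0 0 0 0 0 0" --pt "100 0 0 0.4 0 0 0" --pt "100 0 0 0.8 0 0 0"

```text
clock: 8.5
ee_pos: [0.5008, 0.0308, 0.1237]
tool_rot: [0.268, 0.963, -0.0, -0.002]
wrist_force: [0.5, -0.2, -0.1]
width: 0.0849
grip_force: 0.0
```

>>> carry_out --pt "100 0 0 1 0 0 -8" --pt "100 0 0 1 0 0 -8" --pt "100 0 -0.3 1 0 0 -8" --pt "100 0 -0.6 1 0 0 -8" --pt "100 0 -0.9 0 0 0 -8" --pt "100 0 -0.9 0 0 0 -8" --pt "100 0 -1 0 0 0 -8" --pt "100 0 -1 0 0 0 -8"

```text
clock: 9.3
ee_pos: [0.5024, -0.1115, 0.246]
tool_rot: [0.74, 0.673, 0.0, 0.001]
wrist_force: [0.0, 0.1, 0.1]
width: 0.0855
grip_force: 0.0
```

```bash
python3 - <<'E'
from h import *
st=ctrl.get_state(); print(st["ee_pos"],st["clock"])
for n in ("side","scene"):
    s=cams.snapshot(n); W=cloud(s)
    for t in ["jug_mouth","jug","jug_rib"]:
        for d in mark_of(s,t)[:1]: print(t,round(d["p"],2),np.round(d["xyz"],4))
    m=regions_of(s,"jug")[0]["mask"]&np.isfinite(W[...,2]); P=W[m];R=P[P[:,2]>.118]; 
    if len(R)>5: print(n,"rim",np.percentile(R[:,2],[50,95]),cv2.minEnclosingCircle((R[:,:2]*1000).astype(np.float32)))
E
```

```text
[ 0.50243837 -0.11150213  0.24601472] 9.3
jug_mouth 0.89 [0.5015 0.0271 0.1283]
jug 0.74 [0.4978 0.0239 0.0148]
jug_rib 0.6 [ 0.5168 -0.0042  0.0786]
side rim [0.12538394 0.13106515] ((504.21533203125, 28.809139251708984), 34.8835563659668)
jug_mouth 0.77 [0.5008 0.0276 0.13  ]
jug 0.64 [0.5062 0.0294 0.0101]
jug_rib 0.9 [ 0.5189 -0.0044  0.0823]
scene rim [0.12613663 0.12996084] ((502.0200500488281, 24.780540466308594), 34.17458724975586)
```

>>> carry_out --pt "100 -0.2 -1 0 0 0 -6" --pt "100 -0.2 -1 0 0 0 -6" --pt "100 -0.2 -1 0 0 0 -6" --pt "100 -0.2 -1 0 0 0 0" --pt "100 -0.1 -0.7 -0.3 0 0 0" --pt "100 0 -0.4 -0.4 0 0 0" --pt "100 0 0 0 0 0 0"

```text
clock: 10.5
ee_pos: [0.4745, -0.2634, 0.2213]
tool_rot: [0.835, 0.55, -0.001, -0.002]
wrist_force: [0.1, 0.1, -0.7]
width: 0.0855
grip_force: 0.0
```

```bash
python3 - <<'E'
from h import *
st=ctrl.get_state(); print(st["ee_pos"],st["tool_rot"],st["clock"])
s=cams.snapshot("wrist"); W=cloud(s); cv2.imwrite("pics/w4.png",s["color"])
for t in ["lid","lid_grip"]:
    for d in mark_of(s,t)[:2]: print(t,round(d["p"],2),np.round(d["xyz"],4),pix(s,d["xyz"]))
m=regions_of(s,"lid")[0]["mask"]&np.isfinite(W[...,2]); P=W[m]
R=P[P[:,2]>.05]; print(np.median(R[:,2]),rect(R)); F=P[(P[:,2]>.018)&(P[:,2]<.032)]; print(cv2.minEnclosingCircle((F[:,:2]*1000).astype(np.float32)))
E
```

```text
[ 0.47448018 -0.26336119  0.22131299] [ 8.34911928e-01  5.50379161e-01 -5.97869716e-04 -2.11973042e-03] 10.5
lid 0.8 [ 0.4694 -0.271   0.0008] (316, 178)
lid_grip 0.89 [ 0.4721 -0.2737  0.0531] (320, 191)
0.0597280029501672 (array([ 473.1, -272.1]), 52.2, 13.8, 68.9)
((473.2802429199219, -272.2723083496094), 29.828022003173828)
```

View pics/w4.png

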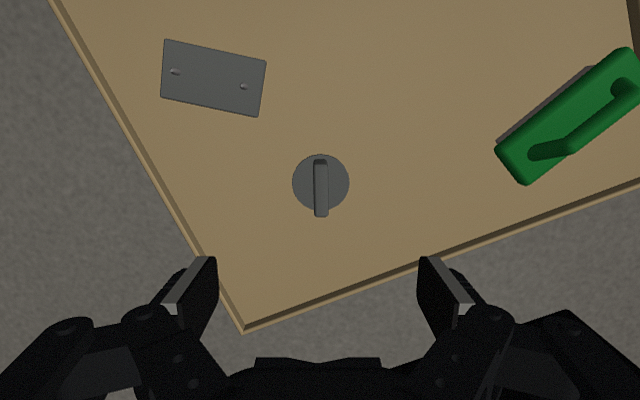

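The lid is at (320,187) with its bar nearly vertical in the image, so it lies between the open fingers. I'll descend and grip it.

>>> carry_out --pt "100 -0.04 -0.15 -0.9 0 0 2.2" --pt "100 0 -0.15 -1 0 0 0" --pt "100 0 0 -1 0 0 0" --pt "100 0 0 -1 0 0 0" --pt "100 0 0 -0.9 0 0 0" --pt "100 0 0 -0.8 0 0 0" --pt "100 0 0 -0.6 0 0 0" --pt "100 0 0 -0.2 0 0 0"

```text
clock: 11.5
ee_pos: [0.4736, -0.2707, 0.0301]
tool_rot: [0.823, 0.567, -0.0, -0.002]
wrist_force: [0.4, 1.3, -0.5]
width: 0.0855
grip_force: 0.0
```

>>> carry_out --pt "50 0 0 0 0 0 0" --pt "0 0 0 0 0 0 0" --pt "0 0 0 0 0 0 0" --pt "0 0 0 0 0 0 0" --pt "0 0 0 0 0 0 0" --pt "0 0 0 0 0 0 0" --pt "0 0 0 0 0 0 0" --pt "0 0 0 0 0 0 0" --grip_force 40

```text
clock: 12.3
ee_pos: [0.4745, -0.2727, 0.0324]
tool_rot: [0.824, 0.567, 0.0, 0.0]
wrist_force: [-1.2, -0.2, 3.5]
width: 0.0133
grip_force: 45.9
```

>>> carry_out --pt "0 0 0 0.6 0 0 0" --pt "0 0 0 1 0 0 0" --pt "0 0.05 0.3 1 0 0 8" --pt "0 0.1 0.6 1 0 0 8" --pt "0 0.1 0.9 1 0 0 8" --pt "0 0.1 1 1 0 0 8" --pt "0 0.1 1 0 0 0 8" --pt "0 0.1 1 0 0 0 8"

```text
clock: 13.1
ee_pos: [0.4911, -0.1276, 0.2009]
tool_rot: [0.52, 0.854, 0.0, 0.001]
wrist_force: [-0.5, 0.2, -1.5]
width: 0.0131
grip_force: 45.3
```

>>> carry_out --pt "0 0.1 1 0 0 0 8" --pt "0 0.1 1 0 0 0 8" --pt "0 0.1 1 0 0 0 8" --pt "0 0.07 0.9 0 0 0 8" --pt "0 0 0 0 0 0 2" --pt "0 0 0 0 0 0 0"

```text
clock: 13.7
ee_pos: [0.5014, -0.0106, 0.1992]
tool_rot: [0.249, 0.968, -0.0, -0.001]
wrist_force: [0.9, -0.0, -0.9]
width: 0.0133
grip_force: 45.2
```

```bash
python3 - <<'E'
from h import *
st=ctrl.get_state(); q=st["tool_rot"]; print(st["ee_pos"],90-2*np.degrees(np.arctan2(q[0],q[1])),st["clock"],st["width"])
s=cams.snapshot("wrist"); W=cloud(s); cv2.imwrite("pics/w5.png",s["color"])
for t in ["jug","jug_mouth","jug_rib","lid","lid_grip"]:
    for d in mark_of(s,t)[:2]: print(t,round(d["p"],2),np.round(d["xyz"],4),pix(s,d["xyz"]))
E
```

```text
[ 0.50139269 -0.01056417  0.19916069] 61.14408568674845 13.7 0.013258908768020973
jug 0.56 [0.5036 0.0251 0.0186] (350, 162)
jug_mouth 0.83 [0.5037 0.0309 0.125 ] (373, 186)
jug_rib 0.76 [ 0.5191 -0.007   0.0836] (331, 211)
lid 0.92 [ 0.5002 -0.0128  0.1698] (311, 237)
lid 0.27 [0.4805 0.0005 0.1781] (315, 200)
lid_grip 0.82 [ 0.5022 -0.0106  0.2177] (317, 283)
```

View pics/w5.png

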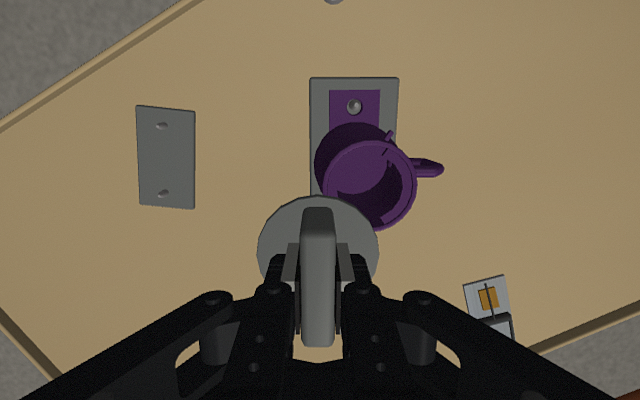

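The wrist view shows the jug seated with the peg up through its ear at (354,106). The mouth is at (372,183), and the lid flange at (318,240) is still short of it. I'll fit both circles and the ear yaw.

```bash
python3 - <<'E'
from h import *
s=cams.snapshot("wrist"); W=cloud(s); ok=np.isfinite(W[...,2])
hsv=cv2.cvtColor(s["color"],cv2.COLOR_BGR2HSV); pur=(hsv[...,0]>125)&(hsv[...,0]<165)&(hsv[...,1]>80)
from scipy.optimize import least_squares
m=ok&pur&(abs(W[...,2]-.127)<.004); P=W[m]; print("rim",len(P),np.median(P[:,2]))
def fit(P,r0):
    P=P[:,:2]; c=P.mean(0)
    # outer boundary: farthest pts per angle, fixed radius
    for _ in range(4):
        q=P-c; a=np.degrees(np.arctan2(q[:,1],q[:,0]))//6; d=np.hypot(*q.T)
        E=np.array([P[a==k][d[a==k].argmax()] for k in np.unique(a)])
        r=least_squares(lambda x:np.hypot(*(E-x[:2]).T)-x[2],[*c,r0],loss="soft_l1",f_scale=.001); c=r.x[:2]
    return r.x*1000
print("rim fit",fit(P,.0315))
m=ok&(hsv[...,1]<60)&(abs(W[...,2]-.19)<.006)&(np.hypot(W[...,0]-.501,W[...,1]+.011)<.034); F=W[m]; print("flange",np.median(F[:,2]),len(F),fit(F,.03))
ear=pur&ok&(W[...,2]<.024); 
q=ear.copy(); q[125:]=False
def at(u,v,z):
    r=s["T"][:3,:3]@np.array([(u-s["cx"])/s["fx"],(v-s["cy"])/s["fy"],1]);o=s["T"][:3,3];return (o+r*(z-o[2])/r[2])[:2]
for f in (0,-1):
    L=np.array([at(np.nonzero(pur[v,310:400])[0][f]+310,v,.02) for v in range(94,122)],np.float32)*1000
    vx,vy,_,_=cv2.fitLine(L,cv2.DIST_HUBER,0,.01,.01).ravel(); print("ear yaw",np.degrees(np.arctan(vy/vx)))
m=ok&(hsv[...,1]<60)&(W[...,2]>.215)&(W[...,2]<.235)&(np.hypot(W[...,0]-.501,W[...,1]+.011)<.034); print("bar",rect(W[m]))
print(ctrl.get_state()["ee_pos"])
E
```

```text
rim 2602 0.12707013628097796
rim fit [502.14508002  28.27217641  30.71556764]
flange 0.19339186865159713 4268 [501.75142402 -11.42120846  29.52432684]
ear yaw -28.323067
ear yaw -25.988668
bar (array([501.6, -11.5]), 46.4, 40.1, -67.5)
[ 0.50176961 -0.01195666  0.19975145]
```

>>> carry_out --pt "0 0.01 0.7 0 0 0 1" --pt "0 0 0.62 0 0 0 0" --pt "0 0 0 -0.4 0 0 0" --pt "0 0 0 -0.5 0 0 0" --pt "0 0 0 -0.3 0 0 0" --pt "0 0 0 -0.2 0 0 0" --pt "0 0 0 -0.15 0 0 0" --pt "0 0 0 0 0 0 0"

```text
clock: 14.85
ee_pos: [0.5017, 0.0278, 0.1524]
tool_rot: [0.242, 0.97, -0.0, -0.001]
wrist_force: [0.7, 0.4, -1.3]
width: 0.0132
grip_force: 45.3
```

>>> carry_out --pt "0 0 0 -0.15 0 0 0" --pt "0 0 0 -0.1 0 0 0" --pt "0 0 0 -0.08 0 0 0" --pt "0 0 0 -0.05 0 0 0" --pt "0 0 0 0 0 0 0"

```text
clock: 15.35
ee_pos: [0.502, 0.0282, 0.1417]
tool_rot: [0.241, 0.97, -0.0, -0.0]
wrist_force: [-0.8, -0.6, -0.2]
width: 0.0135
grip_force: 45.3
```

>>> carry_out --pt "0 0 0 -0.04 0 0 0" --pt "0 0 0 -0.04 0 0 0" --pt "0 0 0 -0.03 0 0 0" --pt "0 0 0 0 0 0 0"

```text
clock: 15.75
ee_pos: [0.5023, 0.0281, 0.1394]
tool_rot: [0.241, 0.97, -0.0, 0.0]
wrist_force: [-2.0, -0.1, 4.5]
width: 0.0136
grip_force: 45.8
```

>>> carry_out --pt "0 0 0 -0.02 0 0 0" --pt "0 0 0 0 0 0 0" --pt "0 0 0 0 0 0 -6" --pt "0 0 0 0 0 0 -6" --pt "0 0 0 0 0 0 -6" --pt "0 0 0 0 0 0 -6" --pt "0 0 0 0 0 0 -6" --pt "0 0 0 0 0 0 -5"

```text
clock: 16.55
ee_pos: [0.5031, 0.0277, 0.1394]
tool_rot: [0.524, 0.852, 0.0, 0.001]
wrist_force: [-1.4, -1.5, 5.0]
width: 0.0133
grip_force: 46.1
```

>>> carry_out --pt "0 0 0 0 0 0 0" --pt "0 0 0 0 0 0 0" --pt "0 0 0 0 0 0 0"

```text
clock: 16.85
ee_pos: [0.5032, 0.0278, 0.1394]
tool_rot: [0.522, 0.853, 0.0, 0.001]
wrist_force: [-0.2, -0.5, 5.8]
width: 0.0134
grip_force: 46.1
```

```bash
python3 - <<'E'
from h import *
st=ctrl.get_state(); q=st["tool_rot"]; print(st["ee_pos"],90-2*np.degrees(np.arctan2(q[0],q[1])),st["clock"],st["width"],st["torque"])
s=cams.snapshot("wrist"); W=cloud(s); cv2.imwrite("pics/w6.png",s["color"])
for t in ["jug_rib","lid_grip"]:
    for d in mark_of(s,t)[:2]: print(t,round(d["p"],2),np.round(d["xyz"],4),pix(s,d["xyz"]))
E
```

```text
[0.50320136 0.02781598 0.13936171] 27.12743839246925 16.85 0.01335860648350039 [-0.13136547  0.10369646 -0.07638987]
lid_grip 0.77 [0.501  0.0237 0.1588] (307, 288)
lid_grip 0.48 [0.3657 0.0828 0.0034] (188, 46)
```

View pics/w6.png

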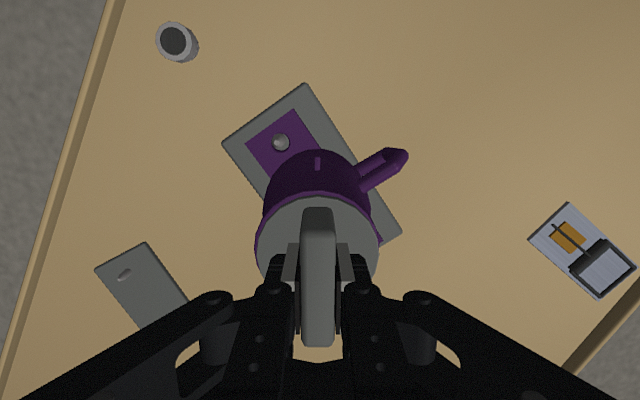

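The bar (318,275) points straight at the rib (317,163), and the lid is flush on the rim. The peg still stands up through the ear at (281,143). The lid is gripped and still, so I'm handing the job in.

```bash
python3 -c "
from bench import ctrl
print(ctrl.job_done())"
```

```text
the job is handed in; nothing more can be done
None
```

I handed the job in at about 17 s of the 54 s limit: the jug is seated on the middle-sized peg base, and the lid is down in its mouth, turned about 35° clockwise in line with the rib and still gripped. The hand-in returned no verdict, so this rests on my last wrist picture and the force readings.

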